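# Make up two hardware kits for carrying cases

### The arm

A 7-joint arm with a two-finger parallel gripper is mounted at the origin on the work surface. World frame = base frame: x ahead of the robot, y to its left, z up, the work surface at z = 0. Lengths are in m, angles in rad, forces in N, time in s.
With the tool pointing down it reaches from about 0.4 to 0.85 m from the base axis. Payload 10.4 kg.
Tool frame: the origin (TCP) lies at the very end of the fingers, on their centre line; the grasp point (between the pads) lies 19 mm behind it (manip.tcp_to_grasp is the distance from the TCP to the grasp point, in m); x points along the fingers, y is the direction in which the jaws open and shut, and the axes are right-handed (so a half turn about x gives the same grasp; the last joint's range is limited). The gripper opens to 85 mm and grips with 20 to 120 N. Pads are 22 mm wide; open, the fingers measure 114 mm over their backs; the gripper's body (76 mm by 85 mm) begins 54 mm behind the grasp point. The pads swing forward as they close: fully open they stand 13 mm farther back than shut.
Start: joints at [1.201, 0.332, -0.065, 1.46, 0.022, 1.35, -0.088], TCP at [0.212, -0.588, 0.231] pointing down, gripper open.
Joint ranges: [-2.6, 2.6], [-0.5, 2.12], [-1.47, 1.34], [0.16, 2.42], [-1.27, 4.41], [0.06, 2.06], [-2.6, 2.6]. Speed limits (rad/s): [2.22, 2.22, 2.79, 2.79, 3.14, 3.14, 3.14].

### API

Orientations are given as a unit quaternion [x, y, z, w].
In Python, from workcell import manip, cams, hand_in gives the robot as it stands.
- The arm moves only by the shell command python3 -m handwheel 'ROWS' [FORCE]. ROWS is text: rows parted by semicolons, each of 7 numbers parted by spaces: the shift along the tool's x, y, z in mm, then the turn, a rotation vector about the tool's x, y, z in rad, then the finger opening in mm, from 0 to 85.4. A call has 1 to 8 rows; each row shifts and turns the commanded pose from where the row before left it, along the tool's axes as they then stand; what a row does not reach is not made up. A row lasts 1/10 s, in which the tool goes at most 50 mm and 8.59 degrees, less where a joint would pass 70% of its speed; a pose out of reach is approached as far as the arm can. A call with a gripper value outside its range is refused whole. The fingers move at their own pace and stop on an object; FORCE is the grip in N (left out, the last holds). Time passes only in rows, so rows that do not move let the fingers close. It gives the time, the measured TCP pose, the force and the opening at its end, in the units of the state.
- manip.get_obs(): the state, without advancing time (a new reading comes with each control period).
- cams.camera(name): name is "scene" or "side" or "wrist"; returns a dict with "color" (384x512x3 uint8, blue, green, red), "depth" (384x512 float32, m along the optical axis (not along the pixel's ray), 0 where there is no reading), "camera_matrix" (3x3 intrinsics, pixels), "origin" and "attitude" of the camera in the world; the wrist camera has in their place "T_tool_cam" (4x4, takes a point from camera to tool coordinates, whose origin is the TCP and whose axes are the tool frame's). Camera axes: x right, y down, z forward; pixel columns grow to the right and rows downward; lengths in m; the calibration is good to about 2 mm. The wrist camera is an equidistant fisheye: a pixel r from the principal point sees the ray r / f radians off the axis. A picture is of the moment at which its call begins: read the wrist's pose just before it.
- hand_in(): hands the job in, once; it reports no verdict.
Trained networks look in the newest picture that a camera, given by its name, has taken for a name from the list of things; names that differ only in an ending like _2 or _b are one class to them, and where a whole thing is asked for, a point or a joint stands for the part that bears it (a point fixed in the world has none). Each returns a list of dicts, best first, with "conf" (0 to 1); they miss things now and then, are a little off and sometimes report something else, mostly with a low value. They report only what shows in the picture. A call takes as long as a camera call. They do not tell look-alikes from the thing itself.
- cams.recognise(camera, thing): "box" ([left, top, width, height] in pixels, round what is visible of it).
- cams.outline_of(camera, thing): "region" (384x512 bool, what is visible of it) and "box" ([left, top, width, height] in pixels, round what is visible of it).
The state is a dict: "clock": time; "joint_pos": joint angles; "joint_velocities": joint speeds; "tau": joint torques, N m; "position": TCP position; "ee_rot": TCP orientation; "ft_force": force on the tool from outside, world axes, zero at the start; "torque": the same for the moment, N m; "grip_width": opening from 0.0 (shut) to 1.0 (fully open).
Only numpy, scipy, OpenCV 4.12 (cv2) and the standard library are available. Lean on these libraries where they do the work, as an engineer would, in place of code of your own. Each camera call takes 0.05 s, during which the arm holds its last target.

### The job

Make up the two case kits from the loose stock. Blue tray: the black grip tube, the brass latch and the black corner cap; green tray: the aluminium grip tube and the steel latch. Lay each tube centred across its tray's two V supports so that both cradle it, set each latch flat in the yellow-lined compartment with its wing up and the corner cap upright in the white-lined one, and leave the red tube, the calculator and the pen where they are.

Things in the scene. Friction and masses are not known exactly. Their poses are not given: they have to be found in the camera images.
- black_tube_c (a point): Black grip tube for a case handle, a round rod 24 mm in diameter, 100 mm long, about 70 g, lying loose on the table; point at its centre, x along its length.
- alu_tube_c (a point): Bare aluminium (silver) grip tube for a case handle, a round rod 24 mm in diameter, 100 mm long, about 70 g, lying loose on the table; point at its centre, x along its length.
- brass_latch_c (a point): Brass (yellow) butterfly latch, about 80 g: flat base plate 44 (x) x 36 (y) x 5 mm with an upright wing on it, 28 mm long (x), 10 mm thick (y), up to 28 mm above the plate's underside; the wing is the grip. Point on its axis 14 mm above its underside; x along the wing, z up.
- steel_latch_c (a point): Steel (grey) butterfly latch, about 80 g: flat base plate 44 (x) x 36 (y) x 5 mm with an upright wing on it, 28 mm long (x), 10 mm thick (y), up to 28 mm above the plate's underside; the wing is the grip. Point on its axis 14 mm above its underside; x along the wing, z up.
- corner_cap_c (a point): Black corner cap, a rounded block 36 x 36 mm, 28 mm high, with a small steel dome at one corner of its top (2 mm proud), about 50 g; point at its centre, 14 mm above its underside; z up, x and y square to its sides.
- blue_tray: Blue kit tray, fixed; base 170 x 170 x 4 mm; origin at centre of underside, z up. Two grey V-notched supports, 12 mm thick, at x 45, y 35 and -35 mm; notch bottoms 12, top edges 32 mm above the table. A tube in both lies along y, its axis at x 45, 29 mm above the table. Two compartments 75 x 75 mm inside, centred at x -42.5: yellow-lined at y 40, white-lined at y -40; floor 4, wall tops 10 mm above the table.
- green_tray: Green kit tray, fixed; base 170 x 170 x 4 mm; origin at centre of underside, z up. Two grey V-notched supports, 12 mm thick, at x 45, y 35 and -35 mm; notch bottoms 12, top edges 32 mm above the table. A tube in both lies along y, its axis at x 45, 29 mm above the table. Two compartments 75 x 75 mm inside, centred at x -42.5: yellow-lined at y -40, white-lined at y 40; floor 4, wall tops 10 mm above the table.
- red_tube_c (a point): Red grip tube for a case handle, a round rod 24 mm in diameter, 100 mm long, about 70 g, lying loose on the table; point at its centre, x along its length. Not wanted: stays where it is.
- calculator: White desk calculator, 122 (x) x 72 (y) x 16 mm, loose; origin at the centre of its underside. Not part of the job.
- pen: Red pen with a white tip, 141 mm long (x), 12 mm thick, lying loose; origin at its underside, about mid-length. Not part of the job.
Mind the look-alikes: they are no part of the job. There is more than one size of the part that bears steel_latch_c; the job needs the larger. Of the things that look like the part that bears black_tube_c, take the one that is farthest to the robot's right at the start.

How it is judged:
By the outcome, as a careful person would: the job done as asked, in the order asked, and still so for the second after the job is handed in, with the robot touching nothing.
It also fails if it takes over 136 s, if anything falls off the work surface, if the arm or the gripper's body presses on something with over 40 N, if the wrist force passes 120 N, or if a joint passes its speed limit or range.

## Working session

There is one attempt and no reset: what is moved stays moved. The work goes in short steps, Python scripts to look and compute and a shell command to move; the robot and the scene stay as the last step left them, time stands still between calls to the robot, and variables do not carry over. Pictures are saved under pics/ and viewed, and the job is handed in when it is done.

```bash
ls; mkdir -p pics
python3 - <<'E'
from workcell import manip, cams
import cv2
o=manip.get_obs()
for k,v in o.items(): print(k,v)
print(manip.tcp_to_grasp)
for n in ["scene","side","wrist"]:
    c=cams.camera(n); cv2.imwrite(f"pics/{n}0.png",c["color"])
    print(n,c["camera_matrix"].tolist() if hasattr(c["camera_matrix"],'tolist') else c["camera_matrix"],c.get("origin"),c.get("attitude"),c.get("T_tool_cam"))
E
```

```text
pics
clock 0.0
joint_pos [ 1.20142275  0.33288462 -0.06470257  1.46095128  0.02160072  1.34987082
 -0.0885172 ]
joint_velocities [ 0.00013736  0.00021454 -0.00152248 -0.00093602 -0.00015747  0.00221793
  0.00031045]
tau [-1.09022028e-03 -6.25443578e+01  4.85114101e-02 -3.91606092e+01
  1.62664888e-02  9.79060162e-03 -1.97012122e-05]
position [ 0.21228633 -0.58744876  0.2305032 ]
ee_rot [-0.69639497 -0.1224814   0.69661291 -0.12150231]
ft_force [-0.309688    0.05103878 -0.49565876]
torque [-0.02145647  0.03110388 -0.00503991]
grip_width 1.0018390679173068
0.0187
scene [[415.90489570974165, 0.0, 255.42647977737926], [0.0, 415.90489570974165, 194.34409178004026], [0.0, 0.0, 1.0]] [ 0.88869332 -0.58739672  0.59915484] [ 0.87295289  0.24407663 -0.10810422 -0.40828095] None
side [[385.4867405412426, 0.0, 246.7293780990265], [0.0, 385.4867405412426, 192.22181265613386], [0.0, 0.0, 1.0]] [ 0.35739084 -0.75356412  0.60863176] [ 0.8783399  -0.12882252  0.05972935 -0.45646049] None
wrist [[297.3186396354542, 0.0, 260.0779909028619], [0.0, 297.3186396354542, 193.84972048409387], [0.0, 0.0, 1.0]] None None [[-8.83747708e-04 -2.62545520e-01  9.64919203e-01 -1.42791751e-01]
 [ 9.99999292e-01 -1.00104563e-03  6.43501585e-04  8.59533821e-04]
 [ 7.96979694e-04  9.64919089e-01  2.62546218e-01 -6.59307725e-02]
 [ 0.00000000e+00  0.00000000e+00  0.00000000e+00  1.00000000e+00]]
```

View pics/scene0.png

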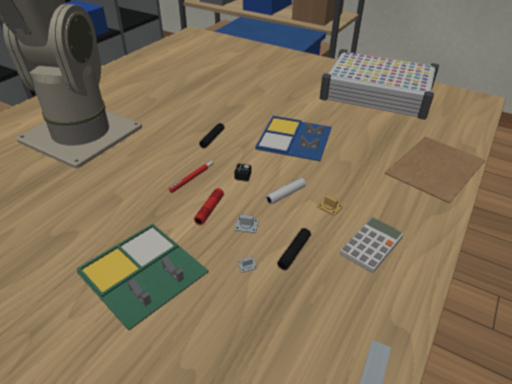

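View pics/side0.png

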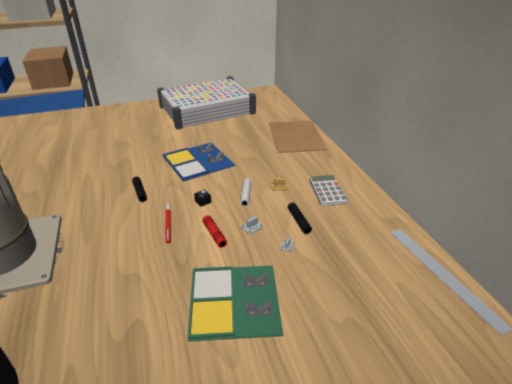

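View pics/wrist0.png

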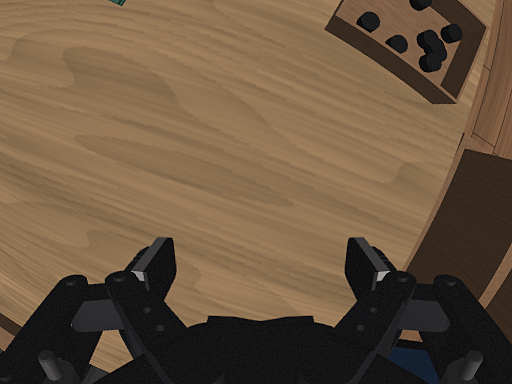

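The scene view shows two black tubes, at (212,135) and (295,248), a large steel latch at (246,223) and a small one at (247,265). The brass latch is at (330,205), the cap at (243,172), the aluminium tube at (286,190) and the red tube at (209,206). The wrist picture also shows a box holding black things. Next I'll measure positions.

```bash
cat > h.py <<'E'
from workcell import manip, cams
import numpy as np, cv2
from scipy.spatial.transform import Rotation as R
def T():
    o=manip.get_obs(); M=np.eye(4); M[:3,:3]=R.from_quat(o["ee_rot"]).as_matrix(); M[:3,3]=o["position"]; return M
def cloud(name):
    Tt=T() if name=="wrist" else None
    c=cams.camera(name); d=c["depth"]; K=np.array(c["camera_matrix"])
    v,u=np.mgrid[:384,:512]
    x=(u-K[0,2])/K[0,0]; y=(v-K[1,2])/K[1,1]
    if name=="wrist":
        r=np.hypot(x,y); r=np.maximum(r,1e-9); t=np.tan(np.minimum(r,1.5))/r; x=x*t;y=y*t
        M=Tt@np.array(c["T_tool_cam"])
    else:
        M=np.eye(4); M[:3,:3]=R.from_quat(c["attitude"]).as_matrix(); M[:3,3]=c["origin"]
    P=np.stack([x*d,y*d,d],-1)
    W=P@M[:3,:3].T+M[:3,3]; W[d<=0]=np.nan
    return c,W
def rect(p):
    (cx,cy),(w,h),a=cv2.minAreaRect((p[:,:2]*1000).astype(np.float32))
    if w<h: w,h=h,w; a+=90
    return cx,cy,w,h,(a+90)%180-90
E
cat > m.py <<'E'
from h import *
import sys
things=["black_tube_c","alu_tube_c","red_tube_c","brass_latch_c","steel_latch_c","corner_cap_c","blue_tray","green_tray","calculator","pen"]
for n in ["scene","side"]:
    c,W=cloud(n)
    for t in things:
        for r in cams.outline_of(n,t):
            if r["conf"]<.3: continue
            p=W[r["region"]]; p=p[np.isfinite(p[:,0])]
            if len(p)<8: print(n,t,r["conf"],r["box"],'few');continue
            z=p[:,2]*1000
            q=p[p[:,2]>np.percentile(p[:,2],10)]
            print(n,t,"%.2f"%r["conf"],list(map(int,r["box"])),len(p),"med",np.round(np.median(p,0)*1000),"rect",np.round(rect(p)),"z",np.round(np.percentile(z,[2,50,98])))
E
python3 m.py
```

```text
scene black_tube_c 0.89 [277, 227, 31, 41] 545 med [682. -96.  21.] rect [679. -83. 103.  24. -89.] z [ 5. 21. 24.]
scene black_tube_c 0.64 [199, 125, 25, 22] 281 med [318. 153.  19.] rect [315. 162. 101.  22. -86.] z [ 4. 19. 25.]
scene alu_tube_c 0.89 [263, 178, 44, 26] 435 med [587.  52.  19.] rect [578.  62. 100.  41.  71.] z [ 3. 19. 24.]
scene red_tube_c 0.74 [194, 187, 31, 38] 467 med [475. -79.  20.] rect [465. -70. 102.  34. -80.] z [ 3. 20. 25.]
scene brass_latch_c 0.56 [320, 195, 22, 21] 275 med [690.  70.   7.] rect [688.  77.  42.  41.  -8.] z [ 1.  7. 28.]
scene steel_latch_c 0.92 [237, 217, 22, 13] 325 med [568. -74.   7.] rect [562. -65.  46.  43. -68.] z [ 0.  7. 28.]
scene steel_latch_c 0.45 [238, 254, 18, 19] 209 med [ 622. -160.    4.] rect [ 618. -155.   33.   32.  -41.] z [-0.  4. 20.]
scene corner_cap_c 0.84 [232, 161, 21, 19] 239 med [475.  54.  23.] rect [470.  64.  36.  33.  20.] z [ 4. 23. 30.]
scene blue_tray 0.85 [254, 116, 75, 46] 2405 med [498. 266.   4.] rect [492. 291. 194. 177. -78.] z [-0.  4. 26.]
scene green_tray 0.76 [75, 224, 131, 107] 7415 med 
[... 1066 characters left out ...]
 41. -19.] z [ 1.  8. 29.]
side corner_cap_c 0.68 [190, 191, 24, 15] 227 med [468.  56.  24.] rect [476.  80.  82.  44.  62.] z [ 1. 24. 31.]
side blue_tray 0.72 [161, 145, 71, 35] 1590 med [490. 265.   5.] rect [497. 282. 177. 172.  14.] z [ 2.  5. 26.]
side green_tray 0.63 [188, 266, 93, 70] 6309 med [ 461. -281.    5.] rect [ 464. -269.  174.  171.   77.] z [ 2.  5. 27.]
side calculator 0.80 [309, 173, 38, 34] 789 med [795.  -1.  17.] rect [803.   9. 126.  82.  80.] z [ 6. 17. 20.]
side pen 0.76 [164, 202, 6, 40] 222 med [368. -11.  12.] rect [369.  -1. 140.  15.  84.] z [ 1. 12. 15.]
side pen 0.62 [310, 172, 39, 35] 853 med [795.  -2.  17.] rect [806.  24. 156.  82.  80.] z [ 1. 17. 20.]
```

```bash
cat > t.py <<'E'
from h import *
# wrist look for bin
c,W=cloud("wrist")
for uv in [(370,20),(397,45),(430,45),(450,30),(345,25),(250,150)]: print(uv,np.round(W[uv[1],uv[0]]*1000))
print(np.round(T(),3))
for n in ["scene","side"]:
    c,W=cloud(n); hsv=cv2.cvtColor(c["color"],cv2.COLOR_BGR2HSV)
    for t in ["blue_tray","green_tray"]:
        r=cams.outline_of(n,t)[0]["region"]; r=cv2.dilate(r.astype(np.uint8),np.ones((3,3)))>0
        y=r&(hsv[...,0]>18)&(hsv[...,0]<32)&(hsv[...,1]>170)&(hsv[...,2]>150)
        w=r&(hsv[...,1]<50)&(hsv[...,2]>170)
        for nm,m in [("yel",y),("wht",w)]:
            k,l,s,_=cv2.connectedComponentsWithStats(m.astype(np.uint8)); i=1+np.argmax(s[1:,4]); m=l==i
            p=W[m];p=p[np.isfinite(p[:,0])]
            print(n,t,nm,len(p),"mean",np.round(p.mean(0)*1000,1),"rect",np.round(rect(p),1))
        p=W[r];p=p[np.isfinite(p[:,0])]; q=p[p[:,2]>.018]; print("  supports",len(q),np.round(q.mean(0)*1000,1))
E
python3 t.py
```

```text
(370, 20) [ 433. -647.   38.]
(397, 45) [ 420. -690.   35.]
(430, 45) [ 445. -735.   33.]
(450, 30) [ 475. -750.   47.]
(345, 25) [ 407. -619.   50.]
(250, 150) [ 229. -570.    0.]
[[ 0.     0.34  -0.94   0.212]
 [-0.    -0.94  -0.34  -0.588]
 [-1.     0.    -0.     0.231]
 [ 0.     0.     0.     1.   ]]Traceback (most recent call last):
  File "t.py", line 13, in <module>
    k,l,s,_=cv2.connectedComponentsWithStats(m.astype(np.uint8)); i=1+np.argmax(s[1:,4]); m=l==i
                                                                      ~~~~~~~~~^^^^^^^^^
    return _wrapfunc(a, 'argmax', axis=axis, out=out, **kwds)
    return bound(*args, **kwds)
ValueError: attempt to get argmax of an empty sequence
```

Run:
```python
import cv2
a=cv2.imread('pics/scene0.png')[100:330,60:420]; cv2.imwrite('pics/z.png',cv2.resize(a,None,fx=2.2,fy=2.2,interpolation=3))
```

```text
(no output)
```

View pics/z.png

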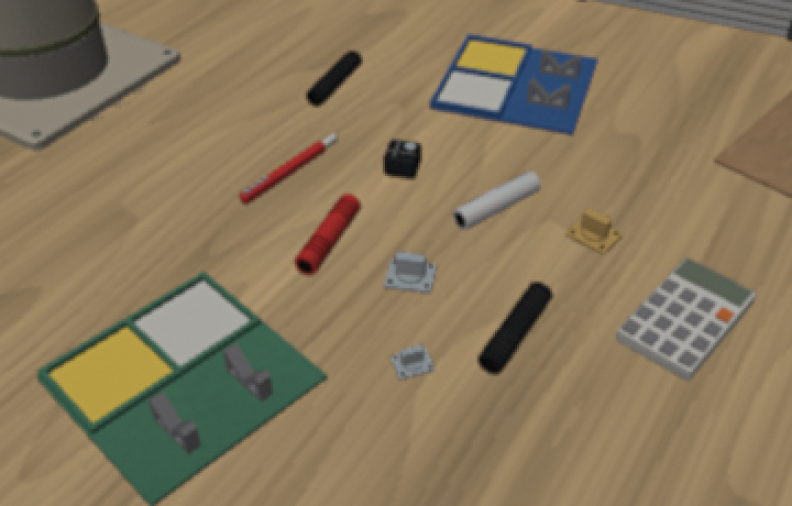

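```bash
sed -i 's/>150)/>110)/; s/<50)&(hsv\[...,2\]>170)/<60)\&(hsv[...,2]>140)/' t.py; sed -i 's/for nm,m in \[("yel",y),("wht",w)\]:/&\n            if not m.any(): print(n,t,nm,"none"); continue/' t.py
cat >> t.py <<'E'
cams.camera("wrist")
for t in ["black_tube_c","corner_cap_c","steel_latch_c"]:
    print(t,[(round(r["conf"],2),r["box"]) for r in cams.recognise("wrist",t)])
E
python3 t.py
python3 - <<'E'
import cv2
a=cv2.imread('pics/wrist0.png')[0:110,310:500]; cv2.imwrite('pics/z2.png',cv2.resize(a,None,fx=4,fy=4,interpolation=3))
E
```

```text
(370, 20) [ 433. -647.   38.]
(397, 45) [ 420. -690.   36.]
(430, 45) [ 446. -736.   31.]
(450, 30) [ 475. -751.   46.]
(345, 25) [ 407. -619.   51.]
(250, 150) [ 229. -570.    0.]
[[ 0.     0.34  -0.94   0.212]
 [-0.    -0.94  -0.34  -0.588]
 [-1.     0.    -0.     0.231]
 [ 0.     0.     0.     1.   ]]
scene blue_tray yel none
scene blue_tray wht 371 mean [462.5 238.1   3.8] rect [461.9 239.1  72.3  68.4  14.6]
  supports 132 [540.2 288.6  24.4]
scene green_tray yel none
scene green_tray wht 983 mean [ 431.2 -220.2    3.7] rect [ 430.8 -219.1   73.8   70.3   75.7]
  supports 316 [ 509.3 -282.5   24.7]
side blue_tray yel 169 mean [444.5 319.8   4.9] rect [444.7 320.8  63.7  53.2  13.3]
side blue_tray wht 290 mean [463.1 240.2   4.9] rect [464.4 236.4  80.9  72.9 -77.4]
  supports 96 [538.4 290.4  24.9]
side green_tray yel 1150 mean [ 414.7 -296.6    4.7] rect [ 415.2 -295.2   71.7   68.5  -13. ]
side green_tray wht 1003 mean [ 433.4 -219.     4.9] rect [ 433.1 -219.9   78.6   75.8   76.3]
  supports 298 [ 508.2 -284.    25.2]
black_tube_c []
corner_cap_c []
steel_latch_c []
```

View pics/z2.png

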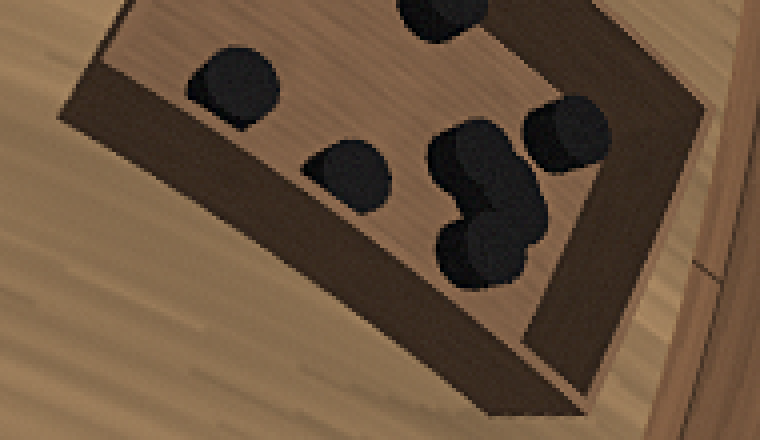

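The bin on the right at (430,-680) mm holds only short pucks, no tubes, so the black tube to take is the one near (680,-83). Next I'll fly towards it and refine its pose with the wrist camera.

```bash
cat > go.py <<'E'
import sys
from h import *
# go.py x y z(mm) jawyaw(deg): turn about tool x first, then shifts in the tool axes after the turn; also tilt error
x,y,z,yaw=map(float,sys.argv[1:5]); M=T(); o=manip.get_obs()
cur=np.degrees(np.arctan2(M[1,1],M[0,1])); d=(yaw-cur+90)%180-90
if len(sys.argv)>5: d+=float(sys.argv[5])
a=np.radians(yaw if abs((cur+d-yaw+180)%360-180)<1 else yaw+180)
Mt=np.column_stack([[0,0,-1],[np.cos(a),np.sin(a),0],[0,0,0]]); Mt[:,2]=np.cross(Mt[:,0],Mt[:,1])
rv=R.from_matrix(M[:3,:3].T@Mt).as_rotvec()
dp=np.array([x,y,z])-M[:3,3]*1000
print("t %.2f pos"%o["clock"],np.round(M[:3,3]*1000,1),"jaw %.1f"%cur,"q7 %.2f"%o["joint_pos"][6])
print("turn rotvec",np.round(rv,3),"shift after turn (tool)",np.round(Mt.T@dp,1),"shift before turn",np.round(M[:3,:3].T@dp,1))
E
python3 go.py 680 -83 150 2
```

```text
t 1.95 pos [ 212.5 -587.8  231.4] jaw -70.1 q7 -0.09
turn rotvec [-1.259  0.    -0.   ] shift after turn (tool) [  81.4  484.9 -488.2] shift before turn [  81.4 -315.9 -611.3]
```

```bash
python3 -m handwheel '0 0 0 -0.14 0 0 85;0 0 0 -0.14 0 0 85;0 0 0 -0.14 0 0 85;0 0 0 -0.14 0 0 85;0 0 0 -0.14 0 0 85;0 0 0 -0.14 0 0 85;0 0 0 -0.14 0 0 85;0 0 0 -0.14 0 0 85' 40; python3 -m handwheel '0 0 0 -0.14 0 0 85;5 34.6 -34.8 0 0 0 85;5 34.6 -34.8 0 0 0 85;5 34.6 -34.8 0 0 0 85;5 34.6 -34.8 0 0 0 85;5 34.6 -34.8 0 0 0 85;5 34.6 -34.8 0 0 0 85;5 34.6 -34.8 0 0 0 85'; python3 -m handwheel '5 34.6 -34.8 0 0 0 85;5 34.6 -34.8 0 0 0 85;5 34.6 -34.8 0 0 0 85;5 34.6 -34.8 0 0 0 85;5 34.6 -34.8 0 0 0 85;5 34.6 -34.8 0 0 0 85;5 34.6 -34.8 0 0 0 85;0 0 0 0 0 0 85'; python3 go.py 680 -83 150 2
```

```text
clock: 2.75
position: [0.2124, -0.5878, 0.2313]
ee_rot: [0.524, 0.475, -0.524, 0.475]
ft_force: [-0.7, -1.2, 0.5]
grip_width: 0.992
clock: 3.55
position: [0.4468, -0.3341, 0.1965]
ee_rot: [0.491, 0.509, -0.491, 0.509]
ft_force: [0.5, -1.1, -0.0]
grip_width: 0.995
clock: 4.35
position: [0.6811, -0.0748, 0.1597]
ee_rot: [0.49, 0.513, -0.487, 0.51]
ft_force: [-0.8, 0.2, -0.3]
grip_width: 0.994
t 4.35 pos [681.1 -74.8 159.7] jaw 2.6 q7 -0.09
turn rotvec [ 0.01  -0.005  0.   ] shift after turn (tool) [ 9.7 -1.4  8.2] shift before turn [ 9.6 -1.5  8.2]
```

```bash
cat > wl.py <<'E'
import sys
from h import *
# wl.py pic thing... : wrist look
c,W=cloud("wrist"); cv2.imwrite("pics/%s.png"%sys.argv[1],c["color"])
M=T(); print("tcp",np.round(M[:3,3]*1000,1))
for t in sys.argv[2:]:
    for r in cams.outline_of("wrist",t):
        if r["conf"]<.3: continue
        p=W[r["region"]]; p=p[np.isfinite(p[:,0])]
        if len(p)<20: continue
        for lo in (3,15,20):
            q=p[p[:,2]>lo/1000]
            if len(q)>20: print(t,"%.2f"%r["conf"],list(map(int,r["box"])),"z>",lo,len(q),"mean",np.round(q.mean(0)*1000,1),"rect",np.round(rect(q),1))
E
python3 wl.py w1 black_tube_c brass_latch_c
```

```text
tcp [680.  -78.6 160.1]
black_tube_c 0.90 [242, 135, 31, 103] z> 3 2319 mean [680.6 -79.9  21.6] rect [680.8 -82.1  99.9  24.1 -89.9]
black_tube_c 0.90 [242, 135, 31, 103] z> 15 2219 mean [680.7 -79.9  21.9] rect [680.7 -82.1  99.9  23.6 -89.8]
black_tube_c 0.90 [242, 135, 31, 103] z> 20 1744 mean [680.7 -80.1  22.9] rect [680.6 -82.2  99.7  20.1 -89.7]
black_tube_c 0.63 [0, 0, 4, 37] z> 3 179 mean [326.4 142.8  12.5] rect [326.4 141.2  54.2  11.3  88.8]
black_tube_c 0.63 [0, 0, 4, 37] z> 15 45 mean [325.8 149.   16.5] rect [326.9 142.   49.7   5.6 -79.9]
brass_latch_c 0.72 [246, 10, 49, 42] z> 3 1449 mean [687.1  72.5  11.1] rect [687.1  74.8  44.3  36.8  -8.7]
brass_latch_c 0.72 [246, 10, 49, 42] z> 15 380 mean [687.2  73.3  26.1] rect [687.4  74.4  28.   10.6  -8.5]
brass_latch_c 0.72 [246, 10, 49, 42] z> 20 341 mean [687.2  73.7  27.1] rect [687.4  74.4  28.   10.6  -8.3]
brass_latch_c 0.48 [130, 148, 44, 42] z> 3 1264 mean [566.8 -67.5  10.7] rect [564.3 -68.8  44.7  36.1  21.4]
brass_latch_c 0.48 [130, 148, 44, 42] z> 15 281 mean [566.5 -67.5  26.8] rect [564.5 -68.3  28.2   9.7  21.3]
brass_latch_c 0.48 [130, 148, 44, 42] z> 20 260 mean [565.9 -67.8  27.5] rect [564.5 -68.4  28.2   9.6  21.6]
brass_latch_c 0.38 [53, 29, 40, 43] z> 3 1115 mean [476.1  64.6  23.6] rect [471.1  66.4  36.1  35.8  19.5]
brass_latch_c 0.38 [53, 29, 40, 43] z> 15 936 mean [474.7  65.1  26.2] rect [471.1  66.4  36.1  35.8  19.5]
brass_latch_c 0.38 [53, 29, 40, 43] z> 20 837 mean [473.7  65.4  27.2] rect [470.9  66.5  35.9  35.5  18.4]
```

View pics/w1.png

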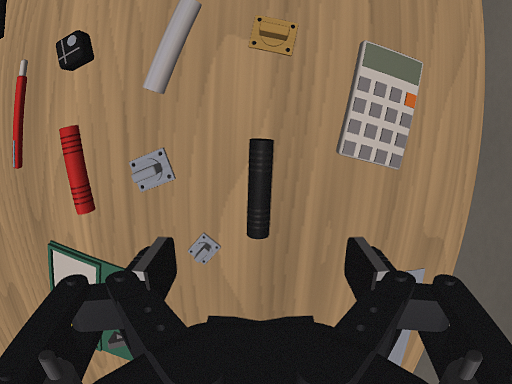

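The wrist view shows the black tube upright at pixel (259,188), with the brass latch at (272,36), the steel latch at (152,170) and the small one at (204,248). The rectangles match the given sizes (100x24, 44x36, 28x10, 36x36). Picking the black tube.

```bash
python3 go.py 680.7 -82 5 0
```

```text
t 4.50 pos [678.9 -83.7 161. ] jaw 2.1 q7 -0.09
turn rotvec [0.036 0.    0.   ] shift after turn (tool) [156.    1.8  -1.7] shift before turn [156.    1.9  -1.7]
```

```bash
python3 -m handwheel '30 1.9 -1.7 0.036 0 0 85;30 0 0 0 0 0 85;30 0 0 0 0 0 85;25 0 0 0 0 0 70;20 0 0 0 0 0 60;10 0 0 0 0 0 55;0 0 0 0 0 0 50'; python3 go.py 680.7 -82 5 0
```

```text
clock: 5.2
position: [0.6798, -0.0833, 0.0154]
ee_rot: [-0.5, -0.5, 0.501, -0.499]
ft_force: [0.1, 0.6, -0.4]
grip_width: 0.585
t 5.20 pos [679.8 -83.3  15.4] jaw -0.1 q7 -0.17
turn rotvec [-0.002  0.001  0.002] shift after turn (tool) [10.4  0.9 -1.3] shift before turn [10.4  0.9 -1.3]
```

```bash
python3 -m handwheel '6 0.9 -1.3 0 0 0 45;4 0 0 0 0 0 35;0 0 0 0 0 0 20;0 0 0 0 0 0 10;0 0 0 0 0 0 10;0 0 0 0 0 0 10;0 0 0 0 0 0 10' 50;python3 go.py 680.7 -82 5 0
```

```text
clock: 5.9
position: [0.6819, -0.0804, 0.0066]
ee_rot: [0.5, 0.5, -0.5, 0.5]
ft_force: [0.1, 0.4, 1.2]
grip_width: 0.262
t 5.90 pos [681.9 -80.4   6.6] jaw -0.0 q7 -0.18
turn rotvec [-0.  0. -0.] shift after turn (tool) [ 1.6 -1.2  1.6] shift before turn [ 1.6 -1.2  1.6]
```

```bash
python3 -m handwheel '-20 0 0 0 0 0 10;-40 0 0 0 0 0 10;-45 0 0 0 0 0 10;-45 -20 -20 0 0 0 10;0 -25 -40 0 0 0 10;0 -25 -40 0 0 0 10;0 -25 -40 0 0 0 10;0 -25 -40 0 0 0 10'; python3 -m handwheel '0 -25 -40 0 0 0 10;0 -25 -40 0 0 0 10;0 0 0 -0.12 0 0 10;0 0 0 -0.1 0 0 10;0 0 0 0 0 0 10;0 0 0 0 0 0 10'
cat > tray.py <<'E'
import sys
from h import *
# tray.py cam: compartments + supports of trays
n=sys.argv[1]
c,W=cloud(n); hsv=cv2.cvtColor(c["color"],cv2.COLOR_BGR2HSV)
cv2.imwrite("pics/%s.png"%sys.argv[2],c["color"])
for t,s in [("blue_tray",1),("green_tray",-1)]:
    for r in cams.outline_of(n,t)[:1]:
        print(t,"%.2f"%r["conf"],r["box"])
        reg=cv2.dilate(r["region"].astype(np.uint8),np.ones((5,5)))>0
        y=reg&(hsv[...,0]>15)&(hsv[...,0]<35)&(hsv[...,1]>170)&(hsv[...,2]>100)
        w=reg&(hsv[...,1]<40)&(hsv[...,2]>140)&(W[...,2]<.012)
        C={}
        for nm,m in [("y",y),("w",w)]:
            if m.sum()<100: print(nm,"none");continue
            k,l,st,_=cv2.connectedComponentsWithStats(m.astype(np.uint8)); m=l==1+np.argmax(st[1:,4])
            p=W[m];p=p[np.isfinite(p[:,0])]; rr=rect(p); C[nm]=np.array(rr[:2]); print(nm,len(p),"mean",np.round(p.mean(0)*1000,1),"rect",np.round(rr,1))
        p=W[reg];p=p[np.isfinite(p[:,0])]; b=p[(p[:,2]>.002)&(p[:,2]<.036)]
        print("base rect",np.round(rect(b),1))
        q=p[p[:,2]>.024]
        if len(q)>10: print("supports hi",len(q),np.round(q.mean(0)*1000,1),np.round(rect(q),1))
        if len(C)==2:
            ey=(C["y"]-C["w"])*s; L=np.linalg.norm(ey); ey/=L; ex=np.array([ey[1],-ey[0]]); m=(C["y"]+C["w"])/2
            print("pitch",L.round(1),"yaw %.1f"%np.degrees(np.arctan2(ex[1],ex[0])),"origin",np.round(m+42.5*ex,1),"tube centre",np.round(m+87.5*ex,1))
E
python3 tray.py wrist w2;python3 go.py 510 200 161 13
```

```text
clock: 6.7
position: [0.5617, 0.0997, 0.1538]
ee_rot: [0.5, 0.5, -0.5, 0.5]
ft_force: [-0.0, 0.4, 0.2]
grip_width: 0.259
clock: 7.3
position: [0.513, 0.1781, 0.1536]
ee_rot: [0.443, 0.551, -0.443, 0.551]
ft_force: [0.3, -0.4, -1.4]
grip_width: 0.257
blue_tray 0.61 [177.5, 0.0, 174.0, 160.5]
y 3736 mean [443.8 320.7   4.4] rect [445.4 313.3  74.5  74.   13.5]
w 5654 mean [464.9 235.4   4.5] rect [464.7 235.   75.5  75.1  13.5]
base rect [497.9 282.4 173.3 167.2  13.7]
supports hi 846 [533.5 281.6  51.2] [523.2 279.  103.2  89.4 -76.2]
pitch 80.6 yaw 13.8 origin [496.4 284.3] tube centre [540.  295.1]
t 7.45 pos [513.  178.1 153.6] jaw 12.5 q7 -0.36
turn rotvec [-0.009  0.     0.   ] shift after turn (tool) [ -7.4   2.  -22. ] shift before turn [ -7.4   1.8 -22. ]
```

View pics/w2.png

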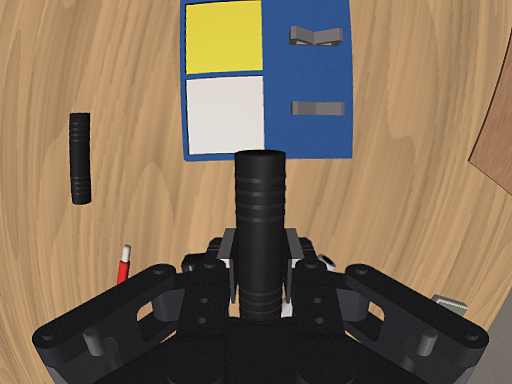

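```bash
cat > sup.py <<'E'
import sys
from h import *
# sup.py cam ox oy yaw : support points in tray frame
c,W=cloud(sys.argv[1]); ox,oy,a=map(float,sys.argv[2:5]); a=np.radians(a)
p=W[np.isfinite(W[...,0])]*1000; d=p[:,:2]-[ox,oy]; X=d@[np.cos(a),np.sin(a)]; Y=d@[-np.sin(a),np.cos(a)]
for s in (35,-35):
    m=(abs(Y-s)<14)&(abs(X-45)<32)&(p[:,2]>12)&(p[:,2]<40)
    if m.sum()<5: print(s,"none");continue
    print(s,m.sum(),"X",np.round(np.percentile(X[m],[3,97]),1),"Y",np.round(np.percentile(Y[m],[3,97]),1),"z",np.round(np.percentile(p[m,2],[3,97]),1))
    n=m&(p[:,2]>28); print("  top X",np.round(np.percentile(X[n],[3,97]),1),"mid",np.round(np.percentile(X[n],[3,97]).mean(),1),"Y",np.round(np.percentile(Y[n],[3,97]),1))
E
python3 sup.py wrist 496.6 283.9 13.6; python3 go.py 539.9 296.2 60 13.6
```

```text
35 743 X [21.6 67. ] Y [28.5 40.4] z [13.  31.5]
  top X [21.4 67.8] mid 44.6 Y [29.  40.4]
-35 682 X [21.8 67.3] Y [-40.9 -29.4] z [13.2 31.8]
  top X [21.6 67.7] mid 44.7 Y [-41.  -29.3]
t 7.50 pos [513.  178.2 153.6] jaw 12.5 q7 -0.36
turn rotvec [-0.019  0.     0.   ] shift after turn (tool) [  93.6   53.9 -108.4] shift before turn [  93.6   51.8 -109.4]
```

Tray pose confirmed: supports lie at tray x≈44.6, y ±35 and tops at 32 mm. Now placing.

```bash
python3 -m handwheel '0 13.5 -27 -0.019 0 0 10;10 13.5 -27 0 0 0 10;20 13.5 -27 0 0 0 10;32 13.5 -27 0 0 0 10;31 0 0 0 0 0 10;0 0 0 0 0 0 10;0 0 0 0 0 0 10';python3 go.py 539.9 296.2 25 13.6
```

```text
clock: 8.2
position: [0.5405, 0.2954, 0.0609]
ee_rot: [0.437, 0.556, -0.437, 0.556]
ft_force: [0.8, 0.7, -0.3]
grip_width: 0.256
t 8.20 pos [540.5 295.4  60.9] jaw 13.6 q7 -0.61
turn rotvec [0.001 0.    0.001] shift after turn (tool) [35.9 -0.4 -0.9] shift before turn [35.9 -0.4 -1. ]
```

```bash
python3 -m handwheel '15 -0.4 -1 0 0 0 10;12 0 0 0 0 0 10;6 0 0 0 0 0 10;3.5 0 0 0 0 0 10;0 0 0 0 0 0 10;0 0 0 0 0 0 10';python3 go.py 539.9 296.2 24 13.6
```

```text
clock: 8.8
position: [0.5398, 0.2969, 0.0244]
ee_rot: [0.437, 0.556, -0.437, 0.556]
ft_force: [0.1, -0.1, -0.1]
grip_width: 0.26
t 8.80 pos [539.8 296.9  24.4] jaw 13.7 q7 -0.63
turn rotvec [ 0.002 -0.    -0.   ] shift after turn (tool) [ 0.4 -0.1  0.7] shift before turn [ 0.4 -0.1  0.7]
```

```bash
python3 -m handwheel '0.8 0 0.5 0 0 0 10;0 0 0 0 0 0 22;0 0 0 0 0 0 28;0 0 0 0 0 0 40;0 0 0 0 0 0 50;-10 0 0 0 0 0 50;-30 0 0 0 0 0 50;-40 0 0 0 0 0 50';python3 -m handwheel '-40 0 0 0 0 0 80;-20 0 15 0 0 0 80;0 0 40 0 0 0 80;0 0 40 0 0 0 80;0 0 10 0 0 0 80;0 0 0 0 0 0 80';python3 wl.py w3 black_tube_c alu_tube_c; python3 go.py 687 74.5 80 81.5
```

```text
clock: 9.6
position: [0.5389, 0.2958, 0.1033]
ee_rot: [0.436, 0.557, -0.438, 0.556]
ft_force: [0.0, -1.0, 0.1]
grip_width: 0.587
clock: 10.2
position: [0.5655, 0.1921, 0.1639]
ee_rot: [0.438, 0.555, -0.438, 0.556]
ft_force: [-0.8, 0.7, -0.1]
grip_width: 0.94
tcp [564.8 194.4 163.9]
black_tube_c 0.93 [242, 16, 31, 110] z> 3 2808 mean [540.4 293.3  37.9] rect [540.  294.9 100.3  27.1 -76.7]
black_tube_c 0.93 [242, 16, 31, 110] z> 15 2778 mean [540.4 293.3  38.3] rect [539.7 294.8 100.5  25.3 -77.4]
black_tube_c 0.93 [242, 16, 31, 110] z> 20 2778 mean [540.4 293.3  38.3] rect [539.7 294.8 100.5  25.3 -77.4]
black_tube_c 0.66 [39, 114, 19, 86] z> 3 1500 mean [318.1 165.7  19.5] rect [313.8 164.  100.3  23.9 -82.7]
black_tube_c 0.66 [39, 114, 19, 86] z> 15 1198 mean [316.8 165.4  21.5] rect [313.7 164.1 100.2  23.9 -82.5]
black_tube_c 0.66 [39, 114, 19, 86] z> 20 862 mean [314.8 165.3  22.9] rect [313.4 163.7  99.   20.1 -82.2]
alu_tube_c 0.91 [220, 253, 62, 66] z> 3 1499 mean [586.6  72.   20.6] rect [584.9  62.5 101.   23.5  70.5]
alu_tube_c 0.91 [220, 253, 62, 66] z> 15 1338 mean [586.5  70.5  21.7] rect [585.7  63.6  98.4  22.8  70.5]
alu_tube_c 0.91 [220, 253, 62, 66] z> 20 994 mean [587.7  70.3  22.9] rect [586.7  64.6  95.4  19.2  70.3]
t 10.35 pos [564.1 196.3 163.7] jaw 13.8 q7 -0.37
turn rotvec [-1.181e+00 -1.000e-03 -1.000e-03] shift after turn (tool) [  83.7 -102.3  139.6] shift before turn [ 83.6  90.3 147.7]
```

View pics/w3.png

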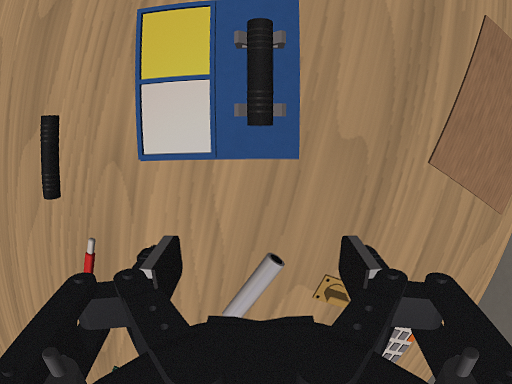

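```bash
python3 -m handwheel '0 22.6 36.9 0 0 0 80;0 22.6 36.9 0 0 0 80;0 22.6 36.9 0 0 0 80;0 22.6 36.9 0 0 0 80;0 0 0 -0.14 0 0 80;0 0 0 -0.14 0 0 80;0 0 0 -0.14 0 0 80;0 0 0 -0.14 0 0 80'; python3 -m handwheel '10 0 0 -0.14 0 0 80;20 0 0 -0.14 0 0 80;20 0 0 -0.14 0 0 80;20 0 0 -0.14 0 0 70;10 0 0 -0.061 0 0 60;0 0 0 0 0 0 60;0 0 0 0 0 0 60';python3 go.py 687 74.5 80 81.5;python3 wl.py w4 brass_latch_c
```

```text
clock: 11.15
position: [0.6873, 0.0749, 0.1633]
ee_rot: [0.264, 0.656, -0.263, 0.656]
ft_force: [0.3, 0.3, 0.4]
grip_width: 0.939
clock: 11.85
position: [0.6875, 0.074, 0.0838]
ee_rot: [0.054, 0.705, -0.053, 0.705]
ft_force: [-0.3, 0.1, -0.1]
grip_width: 0.705
t 11.85 pos [687.5  74.   83.8] jaw 81.3 q7 0.93
turn rotvec [-0.003  0.    -0.001] shift after turn (tool) [ 3.8  0.4 -0.6] shift before turn [ 3.8  0.4 -0.6]
tcp [687.8  73.7  84.2]
brass_latch_c 0.62 [238, 169, 48, 57] z> 3 2472 mean [684.3  75.5  10.7] rect [686.7  75.4  44.1  35.9  -9. ]
brass_latch_c 0.62 [238, 169, 48, 57] z> 15 568 mean [685.2  75.6  27.1] rect [686.7  75.5  28.1   9.5  -8.9]
brass_latch_c 0.62 [238, 169, 48, 57] z> 20 545 mean [685.7  75.6  27.5] rect [686.8  75.5  28.    9.4  -8.8]
```

View pics/w4.png

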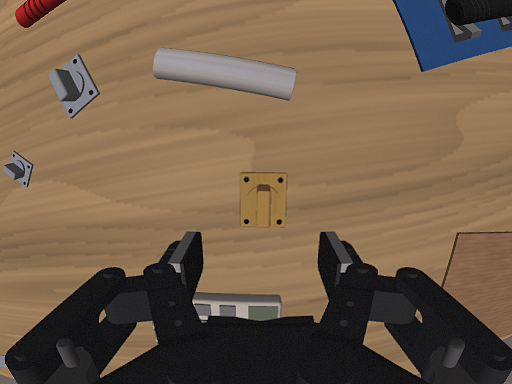

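```bash
python3 -m handwheel '25 1.4 -1.2 -0.003 0 0 50;25 0 0 0 0 0 45;15 0 0 0 0 0 45;6 0 0 0 0 0 45;3.5 0 0 0 0 0 45;0 0 0 0 0 0 45;0 0 0 0 0 0 40';python3 go.py 686.8 75.2 9 81.2
```

```text
clock: 12.65
position: [0.6872, 0.0741, 0.01]
ee_rot: [0.052, 0.705, -0.052, 0.706]
ft_force: [0.0, 0.1, 0.5]
grip_width: 0.47
t 12.65 pos [687.2  74.1  10. ] jaw 81.5 q7 0.90
turn rotvec [ 0.006  0.001 -0.   ] shift after turn (tool) [ 1.   1.  -0.5] shift before turn [ 1.   1.  -0.5]
```

```bash
python3 -m handwheel '0.5 0.8 -0.4 0 0 0 25;0 0 0 0 0 0 10;0 0 0 0 0 0 0;0 0 0 0 0 0 0;0 0 0 0 0 0 0;0 0 0 0 0 0 0' 50; python3 go.py 686.8 75.2 9 81.2; python3 -m handwheel '-10 0 0 0 0 0 0;-20 0 0 0 0 0 0;-30 0 0 0 0 0 0;-40 0 0 -0.1 0 0 0;0 0 0 -0.14 0 0 0;0 0 0 -0.14 0 0 0;0 0 0 0 0 0 0';python3 go.py 686.8 75.2 9 103.6
```

```text
clock: 13.25
position: [0.6866, 0.0749, 0.009]
ee_rot: [0.052, 0.705, -0.052, 0.705]
ft_force: [-0.5, 0.2, 6.2]
grip_width: 0.103
t 13.25 pos [686.6  74.9   9. ] jaw 81.5 q7 0.90
turn rotvec [ 0.006  0.001 -0.   ] shift after turn (tool) [-0.   0.3  0.2] shift before turn [-0.   0.3  0.2]
clock: 13.95
position: [0.6865, 0.0746, 0.1098]
ee_rot: [-0.083, 0.702, 0.083, 0.703]
ft_force: [0.0, -0.4, -1.7]
grip_width: 0.107
t 13.95 pos [686.5  74.6 109.8] jaw 103.4 q7 1.30
turn rotvec [-0.003  0.001  0.   ] shift after turn (tool) [100.8   0.5   0.4] shift before turn [100.8   0.5   0.3]
```

```bash
python3 go.py 445.8 312.9 60 103.6
```

```text
t 13.95 pos [686.5  74.6 109.8] jaw 103.4 q7 1.30
turn rotvec [-0.003  0.001  0.   ] shift after turn (tool) [  49.8  288.2 -177.9] shift before turn [  49.6  287.6 -178.9]
```

```bash
python3 -m handwheel '0 36 -22.3 -0.003 0 0 0;0 36 -22.3 0 0 0 0;0 36 -22.3 0 0 0 0;0 36 -22.3 0 0 0 0;0 36 -22.3 0 0 0 0;0 36 -22.3 0 0 0 0;0 36 -22.3 0 0 0 0;0 36 -22.3 0 0 0 0'; python3 -m handwheel '20 0 0 0 0 0 0;30 0 0 0 0 0 0;0 0 0 0 0 0 0;0 0 0 0 0 0 0';python3 wl.py w5 ; python3 go.py 445.8 312.9 13 103.6
```

```text
clock: 14.75
position: [0.4445, 0.3142, 0.109]
ee_rot: [-0.081, 0.702, 0.081, 0.703]
ft_force: [0.3, 0.6, -0.8]
grip_width: 0.101
clock: 15.15
position: [0.4457, 0.3134, 0.059]
ee_rot: [-0.082, 0.703, 0.082, 0.702]
ft_force: [-0.2, 0.5, 0.6]
grip_width: 0.104
tcp [446.2 313.7  59.6]
t 15.20 pos [446.2 313.7  59.6] jaw 103.4 q7 0.73
turn rotvec [-0.004  0.001 -0.   ] shift after turn (tool) [46.6 -0.7 -0.6] shift before turn [46.6 -0.7 -0.6]
```

View pics/w5.png

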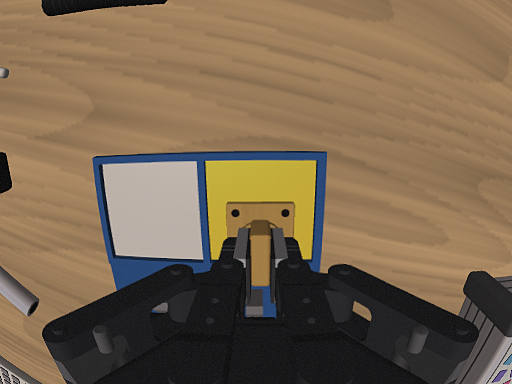

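The held latch is level and centred over the yellow compartment, at pixel (261,250). Lowering.

```bash
python3 -m handwheel '20 -0.7 -0.6 0 0 0 0;15 0 0 0 0 0 0;7 0 0 0 0 0 0;3 0 0 0 0 0 0;1 0 0 0 0 0 0;0 0 0 0 0 0 0';python3 go.py 445.8 312.9 13 103.6
```

```text
clock: 15.8
position: [0.4456, 0.3129, 0.013]
ee_rot: [-0.083, 0.702, 0.083, 0.702]
ft_force: [0.5, 0.5, -0.8]
grip_width: 0.103
t 15.80 pos [445.6 312.9  13. ] jaw 103.5 q7 0.69
turn rotvec [-0.002  0.001 -0.   ] shift after turn (tool) [-0.  -0.   0.3] shift before turn [-0.  -0.   0.3]
```

```bash
python3 -m handwheel '0.5 0 0 0 0 0 0;0 0 0 0 0 0 12;0 0 0 0 0 0 25;0 0 0 0 0 0 35;-5 0 0 0 0 0 35;-20 0 0 0 0 0 35;-40 0 0 0 0 0 60;-40 0 0 0 0 0 70'; python3 go.py 471 66.4 115 109.5
```

```text
clock: 16.6
position: [0.4447, 0.3124, 0.1179]
ee_rot: [-0.083, 0.703, 0.083, 0.702]
ft_force: [0.7, -0.3, 0.1]
grip_width: 0.731
t 16.60 pos [444.7 312.4 117.9] jaw 103.5 q7 0.79
turn rotvec [-0.105 -0.001 -0.   ] shift after turn (tool) [   2.9 -240.7  -57.3] shift before turn [   3.  -245.4  -31.9]
```

```bash
python3 -m handwheel '0 0 0 -0.105 0 0 75;0 -40 -9.5 0 0 0 75;0 -40 -9.5 0 0 0 75;0 -40 -9.5 0 0 0 75;0 -40 -9.5 0 0 0 75;0 -40 -9.5 0 0 0 75;0 -40 -9.5 0 0 0 75;0 0 0 0 0 0 75'; python3 -m handwheel '0 0 0 0 0 0 75;0 0 0 0 0 0 75'; python3 wl.py w6 corner_cap_c alu_tube_c brass_latch_c;python3 go.py 471 66.4 11 109.5
```

```text
clock: 17.4
position: [0.4723, 0.061, 0.1167]
ee_rot: [-0.118, 0.698, 0.116, 0.697]
ft_force: [-1.0, 0.4, -0.2]
grip_width: 0.874
clock: 17.6
position: [0.4715, 0.0684, 0.1171]
ee_rot: [-0.12, 0.697, 0.12, 0.697]
ft_force: [0.4, -0.2, 0.5]
grip_width: 0.878
tcp [471.5  68.7 117.1]
corner_cap_c 0.68 [237, 167, 47, 48] z> 3 1937 mean [466.7  66.2  26.5] rect [468.8  67.2  36.6  35.8  19.8]
corner_cap_c 0.68 [237, 167, 47, 48] z> 15 1854 mean [467.3  66.5  27.2] rect [469.1  67.4  36.6  35.3  18.5]
corner_cap_c 0.68 [237, 167, 47, 48] z> 20 1809 mean [467.7  66.6  27.5] rect [469.1  67.4  36.6  35.3  18.5]
alu_tube_c 0.81 [180, 263, 82, 60] z> 3 1815 mean [579.3  63.2  21. ] rect [541.2  51.9 142.3  75.8  20.1]
alu_tube_c 0.81 [180, 263, 82, 60] z> 15 1490 mean [580.   62.3  23.1] rect [541.2  51.9 142.3  75.8  20.1]
alu_tube_c 0.81 [180, 263, 82, 60] z> 20 1020 mean [580.8  60.2  25.5] rect [540.9  51.9 142.3  74.6  19.7]
brass_latch_c 0.77 [451, 219, 34, 41] z> 3 993 mean [445.3 305.1  15.6] rect [446.3 310.1  44.3  35.3  12.6]
brass_latch_c 0.77 [451, 219, 34, 41] z> 15 381 mean [446.3 308.2  25.8] rect [446.2 311.   28.2  11.6  14.7]
brass_latch_c 0.77 [451, 219, 34, 41] z> 20 302 mean [446.3 308.5  28. ] rect [446.2 310.9  27.8  11.6  14.7]
t 17.80 pos [471.5  68.4 116.9] jaw 109.6 q7 1.44
turn rotvec [ 0.002  0.    -0.   ] shift after turn (tool) [105.9  -1.7  -1.2] shift before turn [105.9  -1.7  -1.2]
```

View pics/w6.png

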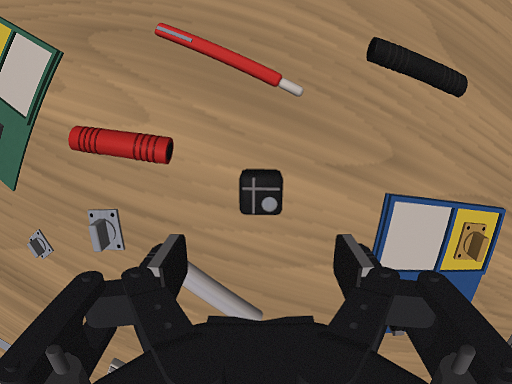

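```bash
python3 -m handwheel '30 -0.9 -1.7 0 0 0 70;30 0 0 0 0 0 65;25 0 0 0 0 0 65;14 0 0 0 0 0 65;6 0 0 0 0 0 65;0 0 0 0 0 0 60;0 0 0 0 0 0 60'; python3 go.py 470.3 67 11 109.5;python3 -m handwheel '0 0 0 0 0 0 45;0 0 0 0 0 0 30;0 0 0 0 0 0 25;0 0 0 0 0 0 25;0 0 0 0 0 0 25;0 0 0 0 0 0 25' 40; python3 go.py 470.3 67 11 109.5
```

```text
clock: 18.5
position: [0.4711, 0.0662, 0.0128]
ee_rot: [-0.12, 0.696, 0.12, 0.697]
ft_force: [-0.6, -0.1, 0.4]
grip_width: 0.703
t 18.50 pos [471.1  66.2  12.8] jaw 109.5 q7 1.29
turn rotvec [0.    0.001 0.   ] shift after turn (tool) [ 1.8  1.1 -0.5] shift before turn [ 1.8  1.1 -0.5]
clock: 19.1
position: [0.4711, 0.0658, 0.0128]
ee_rot: [-0.12, 0.696, 0.119, 0.697]
ft_force: [-1.6, 0.1, 7.6]
grip_width: 0.409
t 19.10 pos [471.1  65.8  12.8] jaw 109.5 q7 1.29
turn rotvec [-0.     0.001  0.001] shift after turn (tool) [ 1.8  1.4 -0.4] shift before turn [ 1.8  1.4 -0.4]
```

```bash
python3 -m handwheel '-10 0 0 0 0 0 25;-30 0 0 0 0 0 25;-30 0 0 0.05 0 0 25;0 0 0 0.053 0 0 25;0 0 0 0 0 0 25'; python3 go.py 464.7 235 50 103.6
```

```text
clock: 19.6
position: [0.471, 0.0656, 0.0831]
ee_rot: [-0.084, 0.701, 0.083, 0.703]
ft_force: [-0.1, 0.6, -1.9]
grip_width: 0.411
t 19.60 pos [471.   65.6  83.1] jaw 103.5 q7 1.30
turn rotvec [-0.001  0.002  0.001] shift after turn (tool) [ 33.1 166.1  33.7] shift before turn [ 33.  166.2  33.4]
```

```bash
python3 -m handwheel '0 33.2 6.7 0 0 0 25;0 33.2 6.7 0 0 0 25;0 33.2 6.7 0 0 0 25;0 33.2 6.7 0 0 0 25;0 33.2 6.7 0 0 0 25;20 0 0 0 0 0 25;13 0 0 0 0 0 25;0 0 0 0 0 0 25';python3 wl.py w7; python3 go.py 464.7 235 17.5 103.6
```

```text
clock: 20.4
position: [0.4627, 0.2337, 0.0468]
ee_rot: [-0.084, 0.703, 0.083, 0.701]
ft_force: [-0.1, -0.5, 0.2]
grip_width: 0.407
tcp [463.3 233.9  47.9]
t 20.45 pos [463.3 233.9  47.9] jaw 103.6 q7 0.88
turn rotvec [-0.    -0.003  0.001] shift after turn (tool) [30.4  0.8  1.6] shift before turn [30.4  0.8  1.7]
```

View pics/w7.png

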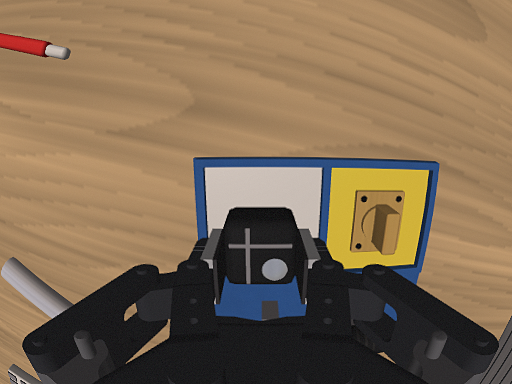

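```bash
python3 -m handwheel '15 0.6 1.2 0 0 0 25;9 0 0 0 0 0 25;4 0 0 0 0 0 25;2 0 0 0 0 0 25;0 0 0 0 0 0 25;0 0 0 0 0 0 25'; python3 go.py 464.7 235 17 103.6
```

```text
clock: 21.05
position: [0.4651, 0.236, 0.0191]
ee_rot: [-0.084, 0.702, 0.084, 0.702]
ft_force: [-0.1, -0.4, -0.8]
grip_width: 0.411
t 21.05 pos [465.1 236.   19.1] jaw 103.6 q7 0.84
turn rotvec [-0.  0. -0.] shift after turn (tool) [ 2.1 -0.9 -0.7] shift before turn [ 2.1 -0.9 -0.7]
```

```bash
python3 -m handwheel '1.8 -0.6 -0.5 0 0 0 25;0 0 0 0 0 0 34;0 0 0 0 0 0 42;0 0 0 0 0 0 48;-2 0 0 0 0 0 50;-15 0 0 0 0 0 50;-30 0 0 0 0 0 60;-40 0 0 0 0 0 80'; python3 -m handwheel '-20 0 0 0.147 0 0 80;0 0 0 0.147 0 0 80;0 0 0 0.147 0 0 80;0 0 0 0.147 0 0 80;0 0 0 0.147 0 0 80;0 0 0 0.147 0 0 80;0 0 0 0.147 0 0 80;0 0 0 0.147 0 0 80';python3 go.py 600 20 130 -19.5
```

```text
clock: 21.85
position: [0.4637, 0.235, 0.105]
ee_rot: [-0.084, 0.703, 0.084, 0.701]
ft_force: [1.6, -0.8, -0.2]
grip_width: 0.849
clock: 22.65
position: [0.4646, 0.2357, 0.1252]
ee_rot: [0.322, 0.63, -0.321, 0.63]
ft_force: [0.2, 0.5, 0.7]
grip_width: 0.938
t 22.65 pos [464.6 235.7 125.2] jaw 35.9 q7 -0.14
turn rotvec [ 0.967 -0.    -0.001] shift after turn (tool) [ -4.8 199.6 158.1] shift before turn [ -4.8 -16.7 254.1]
```

```bash
python3 -m handwheel '0 0 0 0.139 0 0 80;0 0 0 0.139 0 0 80;0 0 0 0.139 0 0 80;0 0 0 0.139 0 0 80;0 0 0 0.139 0 0 80;0 0 0 0.139 0 0 80;0 0 0 0.139 0 0 80;0 0 0 0 0 0 80';python3 go.py 585 62.5 130 -19.5
```

```text
clock: 23.45
position: [0.4646, 0.2357, 0.1251]
ee_rot: [0.578, 0.407, -0.578, 0.408]
ft_force: [0.7, -0.5, -1.0]
grip_width: 0.94
t 23.45 pos [464.6 235.7 125.1] jaw -19.6 q7 -1.06
turn rotvec [-0.002 -0.001 -0.001] shift after turn (tool) [ -4.9 171.3 123.1] shift before turn [ -4.8 171.6 122.7]
```

```bash
python3 -m handwheel '0 34.3 24.6 0 0 0 80;0 34.3 24.6 0 0 0 80;0 34.3 24.6 0 0 0 80;0 34.3 24.6 0 0 0 80;-5 34.3 24.6 0 0 0 80;0 0 0 0 0 0 80;0 0 0 0 0 0 80';python3 wl.py w8 alu_tube_c corner_cap_c steel_latch_c;python3 go.py 585 62.5 5 -19.5
```

```text
clock: 24.15
position: [0.5854, 0.0615, 0.1295]
ee_rot: [0.577, 0.409, -0.577, 0.408]
ft_force: [-0.5, -0.0, -0.5]
grip_width: 0.935
tcp [584.8  62.8 129.4]
alu_tube_c 0.66 [243, 129, 31, 116] z> 3 2913 mean [587.3  64.7  21.4] rect [586.8  62.  100.5  23.6  69.9]
alu_tube_c 0.66 [243, 129, 31, 116] z> 15 2744 mean [587.3  64.5  21.9] rect [586.5  62.  100.3  22.9  69.9]
alu_tube_c 0.66 [243, 129, 31, 116] z> 20 2173 mean [587.1  64.1  22.8] rect [586.5  62.  100.2  19.   70. ]
alu_tube_c 0.56 [129, 0, 31, 18] z> 3 409 mean [550.5 248.2  33.8] rect [551.1 253.8  23.3  18.2  10.2]
alu_tube_c 0.56 [129, 0, 31, 18] z> 15 407 mean [550.5 248.2  33.9] rect [548.4 248.9  27.8  15.1 -23. ]
alu_tube_c 0.56 [129, 0, 31, 18] z> 20 400 mean [550.4 248.2  34.2] rect [548.4 248.9  27.8  15.1 -23. ]
corner_cap_c 0.62 [53, 40, 53, 50] z> 3 1531 mean [469.3 230.2  27.7] rect [463.5 241.8  54.   36.  -74.8]
corner_cap_c 0.62 [53, 40, 53, 50] z> 15 1385 mean [468.8 230.5  29.4] rect [465.7 233.2  35.6  35.1 -77.2]
corner_cap_c 0.62 [53, 40, 53, 50] z> 20 1271 mean [468.2 231.   30.4] rect [465.7 233.2  35.5  35.1 -77. ]
steel_latch_c 0.75 [254, 280, 52, 39] z> 3 1089 mean [565.5 -62.1  11.7] rect [563.7 -67.6  44.6  35.7  20. ]
steel_latch_c 0.75 [254, 280, 52, 39] z> 15 320 mean [566.4 -64.6  24.3] rect [564.6 -67.6  27.2  10.8  22.9]
steel_latch_c 0.75 [254, 280, 52, 39] z> 20 245 mean [566.5 -64.9  26.3] rect [564.6 -67.6  27.2  10.8  22.9]
t 24.35 pos [584.5  63.5 129.4] jaw -19.3 q7 -0.70
turn rotvec [ 0.003 -0.     0.   ] shift after turn (tool) [124.4   0.8   0.8] shift before turn [124.4   0.8   0.9]
```

View pics/w8.png

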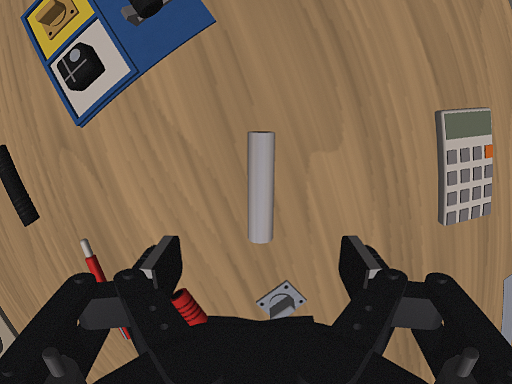

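```bash
python3 -m handwheel '30 2.2 0.8 0.012 0 0 75;30 0 0 0 0 0 65;30 0 0 0 0 0 60;20 0 0 0 0 0 55;9 0 0 0 0 0 55;4 0 0 0 0 0 50;0 0 0 0 0 0 50';python3 go.py 586.3 62 5 -20
```

```text
clock: 25.05
position: [0.5871, 0.061, 0.0065]
ee_rot: [0.58, 0.405, -0.58, 0.405]
ft_force: [-0.2, -0.6, 0.5]
grip_width: 0.588
t 25.05 pos [587.1  61.    6.5] jaw -20.2 q7 -0.78
turn rotvec [-0.003 -0.    -0.   ] shift after turn (tool) [ 1.5 -1.1 -0.7] shift before turn [ 1.5 -1.1 -0.7]
```

```bash
python3 -m handwheel '0.5 -0.8 -0.6 0 0 0 35;0 0 0 0 0 0 20;0 0 0 0 0 0 10;0 0 0 0 0 0 10;0 0 0 0 0 0 10;0 0 0 0 0 0 10' 50;python3 go.py 586.3 62 5 -20; python3 -m handwheel '-20 0 0 0 0 0 10;-40 0 0 0 0 0 10;-45 0 0 -0.05 0 0 10;-45 0 0 -0.07 0 0 10;0 0 0 0 0 0 10;0 0 0 0 0 0 10'; python3 go.py 490 -370 160 -13
```

```text
clock: 25.65
position: [0.587, 0.0616, 0.0067]
ee_rot: [0.58, 0.404, -0.579, 0.405]
ft_force: [-1.3, 0.9, 7.1]
grip_width: 0.258
t 25.65 pos [587.   61.6   6.7] jaw -20.2 q7 -0.78
turn rotvec [-0.004 -0.001 -0.002] shift after turn (tool) [ 1.7 -0.8 -0.1] shift before turn [ 1.7 -0.8 -0.1]
clock: 26.25
position: [0.5869, 0.0612, 0.1567]
ee_rot: [0.556, 0.438, -0.554, 0.439]
ft_force: [0.2, -0.2, -1.3]
grip_width: 0.262
t 26.25 pos [586.9  61.2 156.7] jaw -13.4 q7 -0.59
turn rotvec [-0.007 -0.    -0.003] shift after turn (tool) [ -3.3   2.5 442. ] shift before turn [ -3.4   5.5 441.9]
```

```bash
python3 -m handwheel '0 0 40 0 0 0 10;0 0 40 0 0 0 10;0 0 40 0 0 0 10;0 0 40 0 0 0 10;0 0 40 0 0 0 10;0 0 40 0 0 0 10;0 0 40 0 0 0 10;0 0 40 0 0 0 10';python3 -m handwheel '0 2 40 0 0 0 10;0 2 40 0 0 0 10;0 1 40 0 0 0 10;0 0 0 0 0 0 10;0 0 0 0 0 0 10';python3 tray.py wrist w9;  python3 go.py 490 -370 160 -13
```

```text
clock: 27.05
position: [0.511, -0.2514, 0.154]
ee_rot: [-0.554, -0.439, 0.555, -0.438]
ft_force: [0.2, 0.1, -1.2]
grip_width: 0.258
clock: 27.55
position: [0.4885, -0.3683, 0.1537]
ee_rot: [-0.555, -0.439, 0.555, -0.437]
ft_force: [0.5, 0.3, 0.4]
grip_width: 0.262
green_tray 0.85 [130.0, 5.0, 171.8, 171.0]
y 2590 mean [ 406.7 -285.2    4.5] rect [ 414.9 -298.2   74.5   74.1  -13.2]
w 4860 mean [ 434.7 -221.3    4.5] rect [ 433.9 -220.6   75.8   75.2   77.2]
base rect [ 463.1 -268.5  177.3  173.9  -13.7]
supports hi 991 [ 507.5 -290.8   62.1] [ 508.4 -286.1   95.3   47.9   76.6]
pitch 79.9 yaw -13.7 origin [ 465.7 -269.5] tube centre [ 509.4 -280.2]
t 27.70 pos [ 490.  -366.2  154.9] jaw -13.2 q7 0.22
turn rotvec [-0.004 -0.001  0.001] shift after turn (tool) [-5.1  0.8  3.7] shift before turn [-5.1  0.8  3.7]
```

View pics/w9.png

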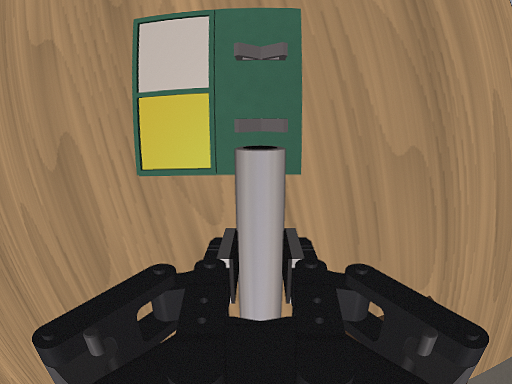

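```bash
python3 sup.py wrist 465.8 -269 -13.1
```

```text
35 740 X [22.9 67.7] Y [28.4 40.3] z [13. 32.]
  top X [22.8 68.3] mid 45.6 Y [28.7 40.2]
-35 696 X [22.5 68.3] Y [-40.9 -29.4] z [13.4 31.8]
  top X [22.3 68.5] mid 45.4 Y [-41.  -30.2]
```

```bash
python3 go.py 510 -279.4 62 -13.1
```

```text
t 27.75 pos [ 490.1 -366.3  155.2] jaw -13.2 q7 0.22
turn rotvec [-0.002 -0.001  0.   ] shift after turn (tool) [ 93.2  -0.4 -89.2] shift before turn [ 93.3  -0.5 -89.1]
```

```bash
python3 -m handwheel '5 0 -30 0 0 0 10;20 0 -30 0 0 0 10;35 0 -29 0 0 0 10;33 0 0 0 0 0 10;0 0 0 0 0 0 10;0 0 0 0 0 0 10';python3 go.py 510 -279.4 24.5 -13.1
```

```text
clock: 28.35
position: [0.5102, -0.2813, 0.0632]
ee_rot: [-0.555, -0.439, 0.555, -0.439]
ft_force: [0.4, -0.1, 0.5]
grip_width: 0.256
t 28.35 pos [ 510.2 -281.3   63.2] jaw -13.3 q7 0.03
turn rotvec [-0.004  0.     0.   ] shift after turn (tool) [38.7 -0.7 -1.8] shift before turn [38.7 -0.7 -1.8]
```

```bash
python3 -m handwheel '15 -0.6 -1.8 -0.003 0 0 10;12 0 0 0 0 0 10;7 0 0 0 0 0 10;4 0 0 0 0 0 10;0 0 0 0 0 0 10;0 0 0 0 0 0 10';python3 go.py 510 -279.4 24 -13.1
```

```text
clock: 28.95
position: [0.5101, -0.2796, 0.0248]
ee_rot: [0.554, 0.439, -0.554, 0.439]
ft_force: [0.3, 1.3, -1.3]
grip_width: 0.259
t 28.95 pos [ 510.1 -279.6   24.8] jaw -13.2 q7 0.01
turn rotvec [-0.001  0.    -0.   ] shift after turn (tool) [ 0.8 -0.2 -0.1] shift before turn [ 0.8 -0.2 -0.1]
```

```bash
python3 -m handwheel '0.8 0 0 0 0 0 10;0 0 0 0 0 0 22;0 0 0 0 0 0 28;0 0 0 0 0 0 40;0 0 0 0 0 0 50;-10 0 0 0 0 0 50;-30 0 0 0 0 0 50;-40 0 0 0 0 0 50';python3 -m handwheel '-40 0 0 0 0 0 80;-20 0 15 0 0 0 80;0 0 40 0 0 0 80;0 0 40 0 0 0 80;0 0 10 0 0 0 80;0 0 0 0 0 0 80;0 0 0 0 0 0 80';python3 wl.py w10 alu_tube_c; python3 go.py 564.5 -68 130 -68.6
```

```text
clock: 29.75
position: [0.509, -0.2788, 0.1038]
ee_rot: [-0.554, -0.44, 0.554, -0.438]
ft_force: [0.8, -0.4, 0.4]
grip_width: 0.587
clock: 30.45
position: [0.4867, -0.3803, 0.1641]
ee_rot: [0.554, 0.44, -0.554, 0.44]
ft_force: [-0.8, 1.6, -0.1]
grip_width: 0.936
tcp [ 487.  -379.9  164.1]
alu_tube_c 0.91 [242, 18, 31, 110] z> 3 2866 mean [ 509.8 -280.2   37.2] rect [ 511.6 -274.5  113.6   28.3   76.9]
alu_tube_c 0.91 [242, 18, 31, 110] z> 15 2782 mean [ 509.9 -279.9   38.2] rect [ 509.8 -279.    99.8   25.4   76.4]
alu_tube_c 0.91 [242, 18, 31, 110] z> 20 2782 mean [ 509.9 -279.9   38.2] rect [ 509.8 -279.    99.8   25.4   76.4]
t 30.55 pos [ 487.  -379.8  164.1] jaw -13.0 q7 0.24
turn rotvec [ 0.97  -0.001 -0.   ] shift after turn (tool) [  34.1 -262.  -185.9] shift before turn [  34.3    5.2 -321.2]
```

View pics/w10.png

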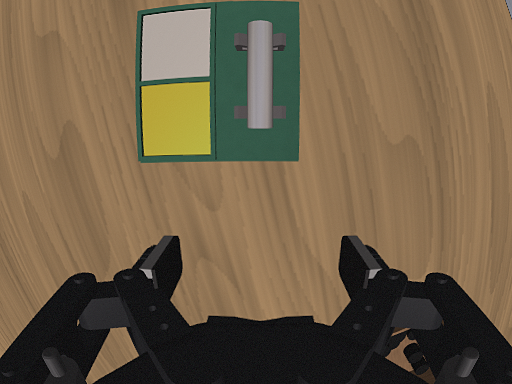

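The aluminium tube sits centred across both supports, measured at (509.8,-279) against a target of (510,-279.4). Next is the larger steel latch.

```bash
python3 -m handwheel '0 0.6 -40 0 0 0 80;0 0.6 -40 0 0 0 80;0 0.6 -40 0 0 0 80;0 0.6 -40 0 0 0 80;0 0.6 -40 0 0 0 80;0 0.6 -40 0 0 0 80;0 0.6 -40 0 0 0 80;0 0.6 -41 0 0 0 80';python3 -m handwheel '8 0 0 0.139 0 0 80;8 0 0 0.139 0 0 80;8 0 0 0.139 0 0 80;8 0 0 0.139 0 0 80;2 0 0 0.139 0 0 80;0 0 0 0.139 0 0 75;0 0 0 0.139 0 0 70;0 0 0 0 0 0 70';python3 wl.py w11 steel_latch_c; python3 go.py 564.5 -68 9 -68.6
```

```text
clock: 31.35
position: [0.5639, -0.0673, 0.1641]
ee_rot: [0.554, 0.44, -0.554, 0.44]
ft_force: [0.8, -0.1, -1.0]
grip_width: 0.936
clock: 32.15
position: [0.5638, -0.0687, 0.13]
ee_rot: [0.695, 0.129, -0.695, 0.129]
ft_force: [-0.7, 0.0, -0.6]
grip_width: 0.821
tcp [563.9 -68.9 130. ]
steel_latch_c 0.88 [352, 148, 31, 34] z> 3 706 mean [ 621.  -154.3    8.6] rect [ 620.6 -156.4   31.3   25.3   51. ]
steel_latch_c 0.88 [352, 148, 31, 34] z> 15 172 mean [ 620.9 -155.7   19.6] rect [ 620.7 -156.3   20.1    7.5   53. ]
steel_latch_c 0.88 [352, 148, 31, 34] z> 20 73 mean [ 620.8 -155.9   20.6] rect [ 620.8 -156.1   18.8    6.5   51.9]
steel_latch_c 0.67 [239, 160, 38, 49] z> 3 1703 mean [566.7 -68.3  10.9] rect [564.6 -68.7  44.   34.9  21.9]
steel_latch_c 0.67 [239, 160, 38, 49] z> 15 396 mean [565.8 -68.5  27.4] rect [564.9 -68.9  27.4   9.5  21.1]
steel_latch_c 0.67 [239, 160, 38, 49] z> 20 385 mean [565.4 -68.6  27.7] rect [564.9 -68.9  27.4   9.5  20.9]
t 32.25 pos [563.9 -69.2 129.9] jaw -68.6 q7 -1.27
turn rotvec [ 0. -0. -0.] shift after turn (tool) [120.9  -0.9  -1. ] shift before turn [120.9  -0.9  -1. ]
```

View pics/w11.png

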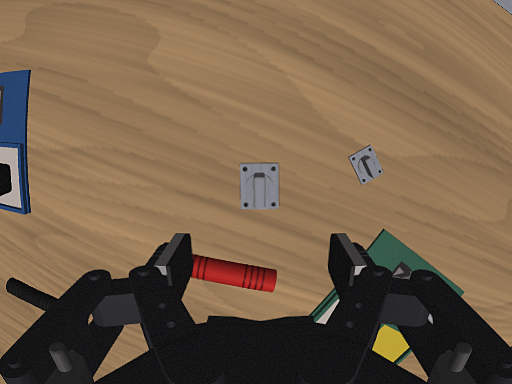

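```bash
python3 -m handwheel '30 -0.1 -0.8 0 0 0 60;30 0 0 0 0 0 50;30 0 0 0 0 0 45;18 0 0 0 0 0 45;8 0 0 0 0 0 45;4 0 0 0 0 0 45;0 0 0 0 0 0 45';python3 go.py 564.6 -68.8 9.5 -68.6
```

```text
clock: 32.95
position: [0.5649, -0.0697, 0.0101]
ee_rot: [0.695, 0.13, -0.695, 0.13]
ft_force: [0.0, -0.2, 1.1]
grip_width: 0.522
t 32.95 pos [564.9 -69.7  10.1] jaw -68.9 q7 -1.33
turn rotvec [-0.004 -0.    -0.   ] shift after turn (tool) [ 0.6 -1.  -0. ] shift before turn [ 0.6 -1.  -0. ]
```

```bash
python3 -m handwheel '0 -0.9 0 0 0 0 25;0 0 0 0 0 0 10;0 0 0 0 0 0 0;0 0 0 0 0 0 0;0 0 0 0 0 0 0;0 0 0 0 0 0 0' 50; python3 go.py 564.6 -68.8 9.5 -68.6; python3 -m handwheel '-10 0 0 0 0 0 0;-20 0 0 0 0 0 0;-30 0 0 0 0 0 0;-40 0 0 0.145 0 0 0;0 0 0 0.145 0 0 0;0 0 0 0.145 0 0 0;0 0 0 0.145 0 0 0;0 0 0 0 0 0 0';python3 go.py 415.2 -298.2 60 -103.1
```

```text
clock: 33.55
position: [0.565, -0.069, 0.0108]
ee_rot: [0.696, 0.129, -0.695, 0.13]
ft_force: [-0.8, -0.4, 5.3]
grip_width: 0.104
t 33.55 pos [565.  -69.   10.8] jaw -68.9 q7 -1.33
turn rotvec [-0.006 -0.001 -0.001] shift after turn (tool) [ 1.3 -0.4  0.3] shift before turn [ 1.3 -0.4  0.3]
clock: 34.35
position: [0.5642, -0.069, 0.1104]
ee_rot: [0.703, -0.076, -0.703, -0.076]
ft_force: [-0.2, -0.1, -0.7]
grip_width: 0.102
t 34.35 pos [564.2 -69.  110.4] jaw -102.3 q7 -1.84
turn rotvec [ 0.014 -0.    -0.   ] shift after turn (tool) [ 50.4 257.   93.2] shift before turn [ 50.4 255.6  96.9]
```

```bash
python3 -m handwheel '0 0 0 0.014 0 0 0;0 36.7 13.3 0 0 0 0;0 36.7 13.3 0 0 0 0;0 36.7 13.3 0 0 0 0;0 36.7 13.3 0 0 0 0;0 36.7 13.3 0 0 0 0;0 36.7 13.3 0 0 0 0;0 36.7 13.3 0 0 0 0'; python3 -m handwheel '20 0 0 0 0 0 0;30 0 0 0 0 0 0;0 0 0 0 0 0 0;0 0 0 0 0 0 0';python3 wl.py w12; python3 go.py 415.2 -298.2 15 -103.1
```

```text
clock: 35.15
position: [0.4149, -0.2997, 0.11]
ee_rot: [0.703, -0.079, -0.703, -0.078]
ft_force: [0.0, -0.7, -0.9]
grip_width: 0.1
clock: 35.55
position: [0.4159, -0.2982, 0.0601]
ee_rot: [-0.702, 0.079, 0.703, 0.079]
ft_force: [-0.0, -0.1, -1.5]
grip_width: 0.1
tcp [ 416.6 -298.5   60.9]
t 35.60 pos [ 416.6 -298.5   60.9] jaw -102.9 q7 -1.31
turn rotvec [ 0.004 -0.001 -0.   ] shift after turn (tool) [45.9 -0.   1.4] shift before turn [45.9 -0.   1.5]
```

View pics/w12.png

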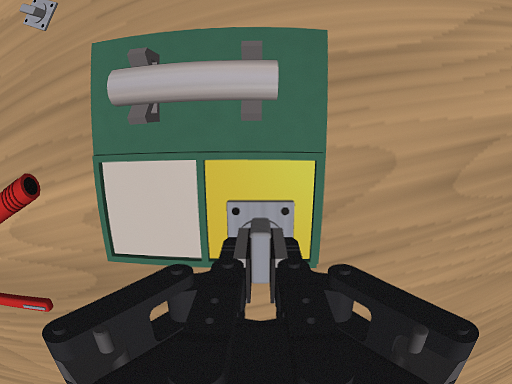

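```bash
python3 -m handwheel '20 0 1 0 0 0 0;14 0 0 0 0 0 0;7 0 0 0 0 0 0;3 0 0 0 0 0 0;1 0 0 0 0 0 0;0 0 0 0 0 0 0;0 0 0 0 0 0 0';python3 go.py 415.2 -298.2 14.8 -103.1
```

```text
clock: 36.3
position: [0.4153, -0.2985, 0.0153]
ee_rot: [0.703, -0.08, -0.702, -0.08]
ft_force: [-0.4, -0.2, -2.3]
grip_width: 0.103
t 36.30 pos [ 415.3 -298.5   15.3] jaw -103.0 q7 -1.33
turn rotvec [ 0.003 -0.001 -0.   ] shift after turn (tool) [ 0.5 -0.3  0.2] shift before turn [ 0.5 -0.3  0.2]
```

```bash
python3 -m handwheel '0.8 0 0 0 0 0 0;0 0 0 0 0 0 12;0 0 0 0 0 0 25;0 0 0 0 0 0 35;-5 0 0 0 0 0 35;-20 0 0 0 0 0 35;-40 0 0 0 0 0 50;-40 0 0 0 0 0 50'; python3 -m handwheel '-40 0 0 0 0 0 50;0 -30 0 0 0 0 50;0 -40 0 0 0 0 50;0 -40 0 0 0 0 50;0 0 0 0 0 0 50;0 0 0 0 0 0 50'; python3 m.py | grep -v ray; python3 wl.py w13 steel_latch_c red_tube_c pen
python3 - <<'E'
from h import *
a=cams.camera("scene")["color"][90:330,60:420]; cv2.imwrite('pics/fs.png',cv2.resize(a,None,fx=2.2,fy=2.2,interpolation=3))
E
```

```text
clock: 37.1
position: [0.4145, -0.2979, 0.1202]
ee_rot: [-0.702, 0.08, 0.703, 0.08]
ft_force: [0.7, -0.4, 0.5]
grip_width: 0.586
clock: 37.7
position: [0.4399, -0.1905, 0.1594]
ee_rot: [0.703, -0.079, -0.703, -0.079]
ft_force: [-0.2, -0.1, -0.2]
grip_width: 0.59
scene black_tube_c 0.52 [200, 123, 27, 26] 281 med [318. 153.  19.] rect [315. 163. 106.  24. -87.] z [ 4. 19. 24.]
scene black_tube_c 0.49 [302, 120, 18, 24] 279 med [543. 286.  36.] rect [528. 329. 180.  34. -74.] z [-1. 36. 41.]
scene alu_tube_c 0.76 [126, 253, 60, 46] 861 med [ 513. -284.   37.] rect [ 500. -269.  117.   50.   77.] z [ 5. 37. 41.]
scene red_tube_c 0.88 [195, 188, 30, 38] 489 med [475. -75.  20.] rect [462. -57. 129.  36. -79.] z [-1. 20. 24.]
scene brass_latch_c 0.75 [278, 115, 16, 17] 183 med [449. 307.  11.] rect [444. 318.  51.  44. -77.] z [ 4. 11. 32.]
scene steel_latch_c 0.58 [94, 255, 32, 28] 436 med [ 421. -304.   10.] rect [ 414. -300.   46.   35.  -13.] z [ 5. 10. 32.]
scene steel_latch_c 0.53 [238, 256, 20, 18] 211 med [ 622. -161.    4.] rect [ 619. -156.   32.   29.   53.] z [-0.  4. 19.]
sce
[... 2191 characters left out ...]
rect [ 466.1 -269.2  170.1  170.   -13. ]
steel_latch_c 0.32 [242, 52, 160, 166] z> 15 729 mean [ 509.8 -278.7   28.2] rect [ 510.  -279.3  100.8   48.5   77. ]
steel_latch_c 0.32 [242, 52, 160, 166] z> 20 698 mean [ 510.2 -277.9   28.7] rect [ 510.  -279.3  100.8   48.5   77. ]
red_tube_c 0.91 [100, 153, 82, 57] z> 3 1964 mean [472.3 -74.7  21.1] rect [471.1 -68.9 101.1  24.5 -80.5]
red_tube_c 0.91 [100, 153, 82, 57] z> 15 1848 mean [472.  -73.4  21.6] rect [471.  -68.8 100.8  23.7 -80.6]
red_tube_c 0.91 [100, 153, 82, 57] z> 20 1395 mean [471.7 -72.5  22.8] rect [470.7 -69.  100.4  19.9 -79.7]
pen 0.59 [78, 261, 78, 16] z> 3 520 mean [374.3   7.3  10. ] rect [372.3   8.5 125.9  12.3  83. ]
```

View pics/fs.png

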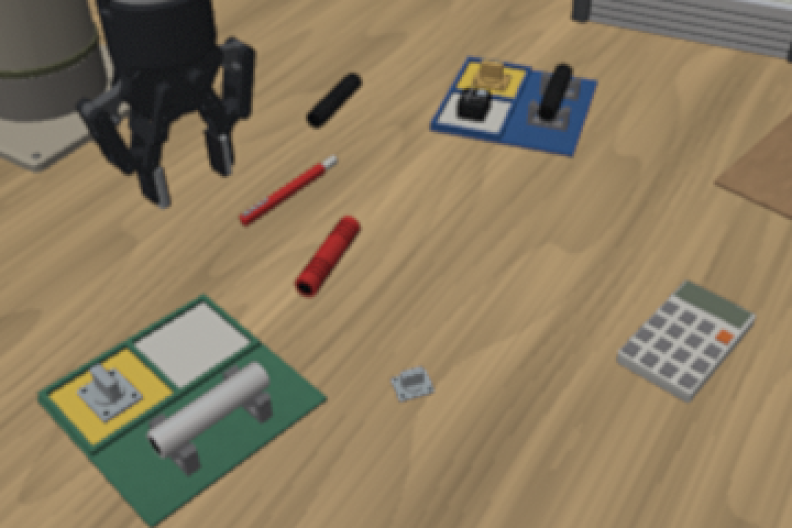

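View pics/w13.png

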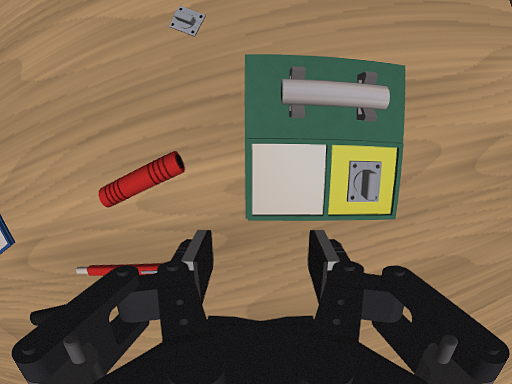

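Everything is in place, the untouched items read where they started, and the gripper is clear at 159 mm. Handing in.

```bash
python3 -c "
from workcell import hand_in
print(hand_in())"
```

```text
the job is handed in; nothing more can be done
None
```

Both case kits are made up and the job is handed in, at about 38 s on the robot's clock; the hand-in gave no verdict.

- **Order:** I placed the black tube, brass latch and corner cap in the blue tray, then the aluminium tube and larger steel latch in the green tray. The black tube was the one farthest to the robot's right.
- **Tubes:** both lie across their two V supports, within about 1 mm of centre. Their tops are about 41 mm above the table, which fits the axis height of 29 mm.
- **Latches:** both are flat and wing up, within about 2 mm of the centre of their yellow-lined compartments.
- **Corner cap:** it stands upright in the white-lined compartment, within about 2 mm of centre.
- **Left alone:** the red tube, pen, small steel latch and spare black tube measured the same as at the start, to within a few mm. The last scene-camera check missed the calculator, but the side camera found it and the picture shows it unmoved.
- **Forces and clearance:** the largest wrist force I read was about 8 N, while gripping. At hand-in the gripper was clear of everything.
- **Disagreements:** some final side-camera outlines of the far blue tray gave stray boxes because the arm was partly in the way. The close wrist views settled those.

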